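# Open the topping caddy and load the sugar dredger

## Task

Get the topping caddy ready: swing its hinged lid up past its balance point and walk it back gently until it leans on its stops and stays open by itself, never letting it drop and never forcing it. Then set the wide sugar dredger upright into the caddy's one empty well, gently and right down onto the well's floor, and leave the lid standing open and everything else undisturbed.

Things in the scene. Friction and masses are not known exactly. Their poses are not given: they have to be found in the camera images.
- caddy: Topping caddy, fixed to the bench: a steel sheet box 150 mm deep (x) by 370 mm wide (y) by 130 mm high, walls 4 mm. Origin at the centre of its underside; its front (-x) faces roughly the robot. Inside, a plate whose top is 72 mm above the bench has three round wells side by side along y. All is steel.
- lid_hinge (a point): Middle of the lid's hinge line, which runs along the caddy's y axis, 14 mm behind the caddy's back wall and 133 mm above the bench.
- lid_handle (a point): Middle of the lid's handle bar: a round steel bar 12 mm thick, 130 mm long, parallel to the hinge line, on a leg at each end, 38 mm in front of the lid's front edge. It lies 204 mm from the hinge; with the lid closed it is level with the lid, 137 mm above the bench, and the space under it is free. It moves with the lid.
- lid (a joint): Lid hinge angle in rad: 0 closed, growing as the front goes up and back. The lid is a steel sheet, 0.75 kg give or take a quarter, reaching 166 mm from the hinge, which is nearly free. Below its balance point at about 1.55 rad it falls shut, above it falls back. To let it fall freely over about 0.025 rad, back onto its stops or shut (faster than 1 rad/s), is a slam.
- well0 (a point): Centre of the floor of the caddy's left well (caddy +y), 20 mm above the bench. The well's mouth is a round hole of 69.5 mm diameter, slightly chamfered, in the plate 52 mm above this floor. Wells are 108 mm apart.
- well1 (a point): The same for the middle well.
- well2 (a point): The same for the right well (caddy -y).
- dredger: Sugar dredger, closed: a plain metal cylinder 64 mm in diameter and 92 mm high, its perforated slightly domed cap reaching 104 mm; 0.3 kg. Origin at the centre of its underside, z up its axis. Stands on the bench to the right of the caddy.
- shaker: Slim steel shaker, 44 mm in diameter and 128 mm tall, origin at the centre of its underside. Stands on the bench near the dredger, in front of it or behind it; to be left alone.
- canister_a: Steel canister 67 mm in diameter and 101 mm tall with a small knob, standing in one of the wells; origin at the centre of its underside. To be left alone.
- canister_b: The same; it stands in another well.
- scraper: Bench scraper lying on the bench in front of the caddy: a steel blade 85 by 120 mm with a wooden grip 24 mm thick. To be left alone.
- brush: Pastry brush 220 mm long lying on the bench at the right. To be left alone.
- timer: White kitchen timer 35 by 70 by 70 mm at the left. To be left alone.
- jug: Aluminium measuring jug 100 mm in diameter, 120 mm high, at the left. To be left alone.
- stops: Strip fixed on the caddy's back, 36 mm under the hinge, origin at its middle. It carries two rubber-tipped stop screws that catch tails on the opened lid. They are screwed in or out anew each time, so the lid comes to rest anywhere from 1.64 to 1.94 rad: not measured, to be felt. Firm: about 3 N per mm at the handle; over 50 N on them (9 N at the handle) strains the hinge.
Things that resemble listed ones, but are neither listed nor needed, are in the scene too. Leave any pink look-alike of the dredger alone.

How it is judged (in metres and radians):
On the way:
1. the lid leans open on its stops by itself, at rest and untouched (value of joint lid above 1.6 rad and velocity of joint lid between -0.05 and 0.05 rad/s and contact force between the fingers and lid below 0.1 N), for 0.3 s.
At the end, for the whole second after the job is handed in: The lid leans open on its stops (hinge beyond 1.6 rad), and the dredger stands released, at rest and upright (within 0.08 rad) in the empty well, its underside within 5 mm of the centre of the well's floor (value of joint lid above 1.6 rad and (distance between dredger and well0 below 0.005 m or distance between dredger and well1 below 0.005 m or distance between dredger and well2 below 0.005 m) and angle between dredger's own z axis and vertical below 0.08 rad and linear speed of dredger below 0.02 m/s and contact force between the fingers and dredger below 0.1 N); the robot touches nothing.
It fails at once if the lid was forced against its stops (more than 50 N on them, 9 N at the handle) (contact force between lid and stops above 50 N).
It fails at once if the lid was let drop: it fell back towards its stops, or fell shut, faster than 1 rad/s ((value of joint lid above 1.6 rad and velocity of joint lid above 1 rad/s) or velocity of joint lid below -1 rad/s).
It fails at once if the dredger was dropped or rammed into the caddy (more than 40 N) (contact force between dredger and caddy above 40 N).
It fails at once if a canister was lifted or pushed about (distance of any of canister_a, canister_b from where it was at the start of the episode above 0.015 m).
It fails at once if a bystander was disturbed (distance of any of shaker, scraper, brush, timer, jug from where it was at the start of the episode above 0.02 m).
It also fails if it takes over 72 s, if anything falls off the work surface, if the arm or the gripper's body presses on something with over 40 N, if the wrist force passes 120 N, or if a joint passes its speed limit or range.

## Robot

A 6-joint arm with a two-finger parallel gripper is mounted at the origin on the work surface. World frame = base frame: x ahead of the robot, y to its left, z up, the work surface at z = 0. Lengths are in mm, angles in degrees, forces in N, time in s.
With the tool pointing down it reaches from about 350 to 850 mm from the base axis. Payload 8.1 kg.
Tool frame: the origin (TCP) lies midway between the tips of the shut fingers; the grasp point (between the pads) lies grip_depth behind it (grip_depth is the distance from the TCP to the grasp point, in mm); z points along the fingers, y is the line along which they close (so a half turn about z gives the same grasp; the last joint's range is limited). The gripper opens to 85 mm and grips with 20 to 120 N. Pads are 22 mm wide; open, the fingers measure 114 mm over their backs; the gripper's body (76 mm by 85 mm) begins 54 mm behind the grasp point. The pads swing forward as they close: fully open they stand 13 mm farther back than shut.
Start: joints at [65.982, 7.471, 85.268, -0, 87.261, -4.893], TCP at [196.56, 566.895, 231.292] pointing down, gripper open.
Joint ranges: [-169.43, 169.43], [-51.17, 129.36], [1.28, 143.12], [-76.62, 256.62], [0, 156.53], [-152.29, 152.29]. Speed limits (degrees/s): [136.94, 136.94, 159.86, 180, 180, 180].

## Interface

Orientations are given as [roll, pitch, yaw] about the fixed x, y, z axes, in that order (R = Rz(yaw) Ry(pitch) Rx(roll)).
In Python, from bench import sense, snapshot, hand_in, grip_depth gives the robot as it stands. The module is installed in compiled form; this text tells all that it offers.
- The arm moves only by the tool apply_moves, never from a script. Its argument "series" is text: rows parted by semicolons, each of 5 numbers parted by spaces: the shift along the tool's x, y, z each as a share of 0.3 m, from -1 to 1, then the turn about the tool's z as a share of 2 rad, from -1 to 1, then the gripper's target within -1 to 1 (shut at 1, half-way at 0, fully open at -1). In form: tx ty tz twist gripper; .... A call has 1 to 5 rows; each row shifts and turns the commanded pose from where the row before left it, along the tool's axes as they then stand; what a row does not reach is not made up. A row lasts 1/12 s, in which the tool goes at most 41.7 mm and 7.16 degrees, less where a joint would pass 70% of its speed; a pose out of reach is approached as far as the arm can. A call with a number of a shift or a turn outside -1 to 1 is refused whole. A call with a gripper value outside its range is refused whole. The fingers move at their own pace and stop on an object; "squeeze" is the grip in N (left out, the last holds). Time passes only in rows, so rows that do not move let the fingers close. It gives the time, the measured TCP pose, the force, the opening and the grip force at its end, in the units of the state.
- sense(): the state, without advancing time (a new reading comes with each control period).
- snapshot(name): name is "scene" or "top" or "wrist"; returns a dict with "frame" (420x560x3 uint8, blue, green, red), "depth" (420x560 float32, mm along the optical axis (not along the pixel's ray), 0 where there is no reading), "intrinsics" (3x3 intrinsics, pixels), "dist" ([k1, k2, p1, p2, k3] as OpenCV has them; the pictures are not rectified), "extrinsics" (4x4, takes a point from camera to world coordinates); the wrist camera has in their place "tool_from_camera" (4x4, takes a point from camera to tool coordinates, whose origin is the TCP and whose axes are the flange's). Camera axes: x right, y down, z forward; pixel columns grow to the right and rows downward; lengths in mm; the calibration is good to about 2 mm. A picture is of the moment at which its call begins: read the wrist's pose just before it.
- hand_in(): hands the job in; it is judged then, once.
The state is a dict: "time": time; "joint_pos": joint angles; "qd": joint speeds; "joint_efforts": joint torques, N m; "tool_pos": TCP position; "tcp_rot": TCP orientation; "ft_force": force on the tool from outside, world axes, zero at the start; "wrist_torque": the same for the moment, N m; "finger_gap": finger opening in mm; "grip_force": force on a finger pad.
Only numpy, scipy, OpenCV 4.12 (cv2) and the standard library are available. Lean on these libraries where they do the work, as an engineer would, in place of code of your own. Each camera call takes 0.05 s, during which the arm holds its last target. There are 200 camera calls.

## Working session

There is one attempt and no reset: what is moved stays moved. The work goes in short steps, Python scripts to look and compute and a tool call to move; the robot and the scene stay as the last step left them, time stands still between calls to the robot, and variables do not carry over. Pictures are saved under pics/ and viewed, at most 10 in all, crops included, and the job is handed in when it is done.

Besides the shell and the picture viewer there is one more tool, called by a JSON object that holds its "method" and its "body", one argument or row to a line. apply_moves: Moves the arm, as the interface text tells. Its arguments: {"type":"object","properties":{"series":{"type":"string"},"squeeze":{"type":"number"}},"required":["series"]}

```bash
mkdir -p pics; python3 - <<'E'
from bench import sense,snapshot,grip_depth
import cv2,numpy as np,pickle
s=sense();print(s,grip_depth)
d={}
for n in("scene","top"):
    d[n]=snapshot(n);cv2.imwrite(f"pics/{n}0.png",d[n]["frame"]);print(n,d[n]["extrinsics"].round(3).tolist())
pickle.dump(d,open("d0.pkl","wb"))
w=snapshot("wrist");print(w["tool_from_camera"])
E
```

```text
{'time': 0.0, 'joint_pos': array([ 6.59823798e+01,  7.51547678e+00,  8.53282581e+01,  2.32933901e-03,
        8.72623789e+01, -4.89241101e+00]), 'qd': array([-0.0305891 , -0.00382104,  0.0141908 ,  0.11309277,  0.03895072,
       -0.01527275]), 'joint_efforts': array([ 3.59368838e-03, -5.69393277e+01, -5.00562751e+01,  4.70599225e-04,
        1.42711157e-02,  1.60716189e-05]), 'tool_pos': array([196.31582091, 566.39736196, 230.25038362]), 'tcp_rot': array([-1.79894471e+02, -1.13679013e-02,  1.60874667e+02]), 'ft_force': array([-0.1627793 , -0.37834932,  0.03200051]), 'wrist_torque': array([-0.01170141,  0.01152235, -0.00134814]), 'grip_force': 0.0, 'finger_gap': 85.48843588440675} 18.700000000000003
scene [[-0.503, 0.6, -0.622, 1364.565], [0.864, 0.356, -0.356, 472.54], [0.007, -0.716, -0.698, 1137.765], [0.0, 0.0, 0.0, 1.0]]
top [[0.017, -0.993, 0.117, 322.318], [-1.0, -0.018, -0.008, -30.248], [0.01, -0.117, -0.993, 1447.027], [0.0, 0.0, 0.0, 1.0]]
[[ 6.06255076e-04 -9.57362299e-01 -2.88889356e-01  7.37057947e+01]
 [ 9.99999816e-01  5.75294423e-04  1.92079672e-04  7.24726605e-01]
 [-1.76934008e-05 -2.88889420e-01  9.57362472e-01 -1.40969659e+02]
 [ 0.00000000e+00  0.00000000e+00  0.00000000e+00  1.00000000e+00]]
```

```bash
cat > h.py <<'E'
import numpy as np,cv2
def ray(s,px):
    u=cv2.undistortPoints(np.array([[px]],float),s["intrinsics"],s["dist"])[0,0]
    return np.array([u[0],u[1],1.])
def xyz(s,px,T=None,r=1):
    T=s["extrinsics"] if T is None else T
    x,y=int(round(px[0])),int(round(px[1])); p=s["depth"][y-r:y+r+1,x-r:x+r+1]; p=p[p>0]
    z=np.median(p) if p.size else 0
    return (T@np.append(ray(s,px)*z,1))[:3]
def atz(s,px,z,T=None):
    T=s["extrinsics"] if T is None else T
    d=T[:3,:3]@ray(s,px);o=T[:3,3];return o+d*(z-o[2])/d[2]
def cloud(s,T=None):
    T=s["extrinsics"] if T is None else T
    h,w=s["depth"].shape;g=np.stack(np.meshgrid(np.arange(w),np.arange(h)),-1).reshape(-1,1,2).astype(float)
    u=cv2.undistortPoints(g,s["intrinsics"],s["dist"])[:,0];z=s["depth"].reshape(-1,1)
    P=np.hstack([u*z,z]);return (P@T[:3,:3].T+T[:3,3]).reshape(h,w,3)
E
```

```text
(no output)
```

View pics/top0.png

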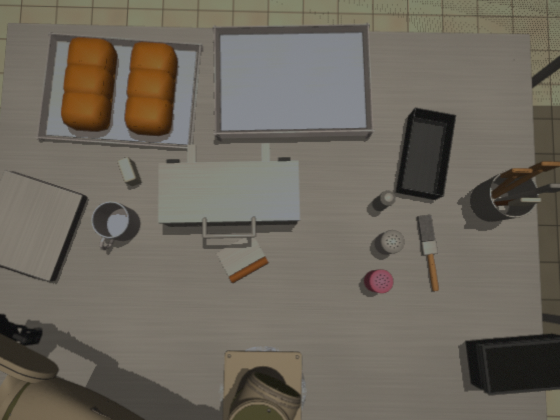

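View pics/scene0.png

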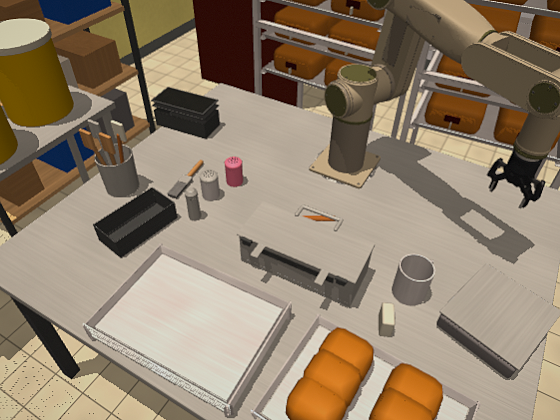

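The top view shows the caddy lid at about (229,192), its handle at (205–254, 236) and the scraper at (243,258). Three things could be the dredger:
- (391,242): grey and wide with a perforated cap, which fits the description.
- (379,281): the pink look-alike.
- (387,200): slim, so it is the shaker.

I'll confirm with a crop and measure.

```bash
python3 - <<'E'
import pickle,cv2,numpy as np
from h import *
d=pickle.load(open("d0.pkl","rb"));t=d["top"]
f=t["frame"]
a=cv2.resize(f[180:300,350:450],None,fx=4,fy=4,interpolation=cv2.INTER_CUBIC)
b=cv2.resize(f[155:275,150:310][:,:,:],None,fx=2.4,fy=4,interpolation=cv2.INTER_CUBIC)
cv2.imwrite("pics/crop1.png",np.hstack([a,b]))
C=cloud(t)
# lid plane points
m=(abs(C[...,2]-137)<8);n,l,st,ce=cv2.connectedComponentsWithStats(m.astype(np.uint8))
i=l[192,229];P=C[l==i];print("lid",i,st[i],P[:,2].mean())
r=cv2.minAreaRect(P[(P[:,2]>130)][:,:2].astype(np.float32));print(r,cv2.boxPoints(r))
for px in [(205,236),(254,235),(229,238),(158,163),(299,161),(300,220),(159,226)]: print(px,atz(t,px,137).round(1),xyz(t,px).round(1))
# dredger: points with z>80 near, shaker too
for nm,c in(("dr",(391,242)),("sh",(387,200)),("pink",(379,281))):
    o=xyz(t,c);q=C.reshape(-1,3);q=q[(np.hypot(*(q[:,:2]-o[:2]).T)<45)&(q[:,2]>85)]
    print(nm,o.round(1),cv2.minEnclosingCircle(q[:,:2].astype(np.float32)),q[:,:2].mean(0),q[:,2].max())
s=d["scene"];C2=cloud(s);q=C2.reshape(-1,3);o=xyz(t,(391,242));q=q[(np.hypot(*(q[:,:2]-o[:2]).T)<45)&(q[:,2]>85)];print("scene dr",cv2.minEnclosingCircle(q[:,:2].astype(np.float32)),q.max(0))
E
```

```text
lid 1 [ 158  143  142   95 8942] 137.01920628391406
((546.06298828125, 97.8359375), (253.27427673339844, 378.25103759765625), 2.443708896636963) [[411.4771   281.38995 ]
 [427.60492  -96.517136]
 [680.64886  -85.71808 ]
 [664.52106  292.18903 ]]
(205, 236) [421.3 156.4 137. ] [420.7 155.4 144.2]
(254, 235) [426.2  27.  137. ] [425.7  26.7 143.1]
(229, 238) [417.1  92.9 137. ] [426.6 105.3   5. ]
(158, 163) [615.5 289.  137. ] [644.7 320.8   6.7]
(299, 161) [628.4 -89.7 137. ] [659.4 -95.8   4.1]
(300, 220) [468.3 -94.4 137. ] [ 483.2 -100.9    2.9]
(159, 226) [445.7 278.7 137. ] [458.3 310.4   2.8]
dr [ 416.4 -344.3  102.5] ((419.2719421386719, -349.1506652832031), 32.64603042602539) [ 418.6038697  -348.00674767] 111.07369838883096
sh [ 528.  -329.1  126.1] ((536.1380615234375, -333.5475769042969), 21.61163330078125) [ 533.61009803 -330.34569086] 133.83346810721946
pink [ 310.7 -310.3  105.1] ((310.8738098144531, -318.7785949707031), 32.55687713623047) [ 311.3321102  -316.98867003] 112.20608712507874
scene dr ((419.810791015625, -342.4644775390625), 34.876182556152344) [ 452.60218399 -311.56744788  105.33651266]
```

View pics/crop1.png

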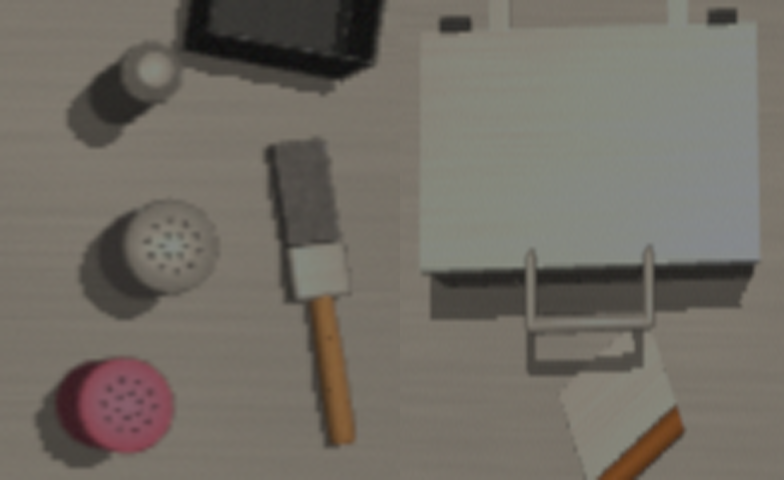

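The crop confirms it: grey wide dredger with perforated cap at crop (172,246), pink look-alike at (122,405), shaker at (152,72). The handle bar lies at crop row 322, from column 528 to 652. I'll move above the handle with the tool's closing axis along the caddy's x.

{"method": "apply_moves", "body": {
  "series": "0 0 0 0.06 0.2; 0 0 0 0.06 0.2; 0 0 0 0.06 0.2; 0 0 0 0.06 0.2; 0 0 0 0.06 0.2",
  "squeeze": 30
}}

```text
time: 0.57
tool_pos: [196.5, 566.7, 230.8]
tcp_rot: [-180.0, 0.0, 126.2]
ft_force: [-0.7, -0.4, 0.5]
finger_gap: 34.2
grip_force: 0.0
```

{"method": "apply_moves", "body": {
  "series": "0 0 0 0.06 0.2; 0 0 0 0.06 0.2; 0 0 0 0.06 0.2; 0 0 0 0.06 0.2; 0 0 0 0.06 0.2"
}}

```text
time: 0.98
tool_pos: [196.5, 566.7, 230.8]
tcp_rot: [-180.0, 0.0, 91.8]
ft_force: [-1.0, 0.6, 1.9]
finger_gap: 34.1
grip_force: 0.0
```

{"method": "apply_moves", "body": {
  "series": "-0.107 0.0467 -0.0067 0 0.2; -0.107 0.0467 -0.0067 0 0.2; -0.107 0.0467 -0.0067 0 0.2; -0.107 0.0467 -0.0067 0 0.2; -0.107 0.0467 -0.0067 0 0.2"
}}

```text
time: 1.4
tool_pos: [272.7, 407.5, 241.0]
tcp_rot: [-180.0, 0.0, 92.2]
ft_force: [0.7, -0.2, 0.5]
finger_gap: 34.5
grip_force: 0.0
```

{"method": "apply_moves", "body": {
  "series": "-0.107 0.0467 -0.0067 0 0.2; -0.107 0.0467 -0.0067 0 0.2; -0.107 0.0467 -0.0067 0 0.2; -0.107 0.0467 -0.0067 0 0.2; -0.107 0.0467 -0.0067 0 0.2"
}}

```text
time: 1.82
tool_pos: [348.6, 249.7, 251.3]
tcp_rot: [180.0, -0.0, 92.1]
ft_force: [1.7, 0.2, 0.1]
finger_gap: 34.1
grip_force: 0.0
```

{"method": "apply_moves", "body": {
  "series": "-0.107 0.0467 -0.0067 0 0.2; -0.107 0.0467 -0.0067 0 0.2; -0.107 0.0467 -0.0067 0 0.2; -0.107 0.0467 -0.0067 0 0.2; -0.107 0.0467 -0.0067 0 0.2"
}}

```text
time: 2.23
tool_pos: [424.6, 91.8, 261.5]
tcp_rot: [180.0, -0.0, 92.1]
ft_force: [0.3, 0.7, 0.1]
finger_gap: 34.3
grip_force: 0.0
```

{"method": "apply_moves", "body": {
  "series": "0 0 0 0 0.2; 0 0 0 0 0.2"
}}

```text
time: 2.4
tool_pos: [424.7, 91.9, 261.3]
tcp_rot: [-180.0, 0.0, 91.9]
ft_force: [-0.2, 0.3, 0.2]
finger_gap: 34.0
grip_force: 0.0
```

```bash
cat >> h.py <<'E'
from scipy.spatial.transform import Rotation as Ro
def wrist(st,w):
    T=np.eye(4);T[:3,:3]=Ro.from_euler("xyz",st["tcp_rot"],degrees=True).as_matrix();T[:3,3]=st["tool_pos"]
    return T@w["tool_from_camera"]
E
python3 - <<'E'
from bench import sense,snapshot
import cv2,pickle
from h import *
st=sense();w=snapshot("wrist");pickle.dump((st,w),open("w1.pkl","wb"));cv2.imwrite("pics/w1.png",w["frame"])
print(st["tool_pos"],st["tcp_rot"],st["finger_gap"],wrist(st,w).round(2).tolist())
E
```

```text
[424.72492785  91.94779986 261.25865335] [-1.79971763e+02  4.22903423e-05  9.18831056e+01] 34.002980272267315 [[1.0, 0.03, 0.01, 422.91], [0.03, -0.96, -0.29, 166.52], [-0.0, 0.29, -0.96, 402.23], [0.0, 0.0, 0.0, 1.0]]
```

View pics/w1.png

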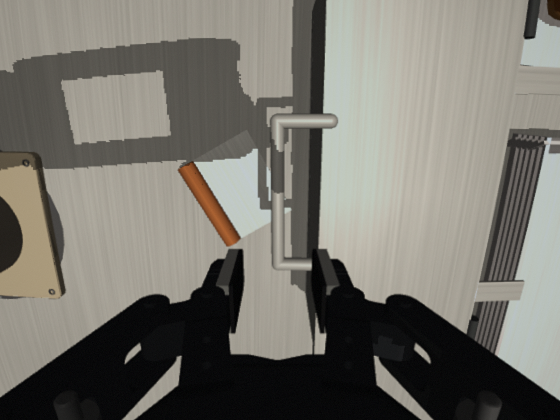

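The wrist view shows the handle bar running at column ~277 from row 120 to row 265, centred between the fingers (columns 240 and 315). The lid's front edge is at about column 326.

```bash
python3 - <<'E'
import pickle
from h import *
st,w=pickle.load(open("w1.pkl","rb"));T=wrist(st,w)
for px in [(277.5,122),(277.5,200),(278,263),]: print(px,atz(w,px,139,T).round(1),xyz(w,px,T).round(1))
for px in [(326,60),(325,150),(322,225),(524,20),(508,200),(470,350)]: print(px,atz(w,px,137,T).round(1),xyz(w,px,T).round(1))
C=cloud(w,T)
for r in (130,160,200):
    z=C[r,265:290];print(r,[(round(float(a),1),round(float(b),1)) for a,_,b in z if b>100])
r=150;print([(c,C[r,c].round(0).tolist()) for c in list(range(318,332,2))+list(range(490,530,3))])
E
```

```text
(277.5, 122) [422.9 158.6 139. ] [422.9 158.7 141.1]
(277.5, 200) [425.2  92.5 139. ] [425.1  93.2 141.3]
(278, 263) [427.7  31.5 139. ] [427.6  32.7 141.2]
(326, 60) [459.4 207.5 137. ] [459.8 207.9 134.4]
(325, 150) [463.7 137.1 137. ] [464.1 136.8 134.4]
(322, 225) [466.2  69.9 137. ] [466.7  68.7 133.9]
(524, 20) [614.8 246.4 137. ] [616.6 247.2 134.5]
(508, 200) [634.4  99.3 137. ] [725.4  70.3  22.8]
(470, 350) [636.8 -67.5 137. ] [478.  106.2 333.9]
130 [(416.9, 136.6), (417.8, 139.5), (418.6, 139.0), (419.5, 140.4), (420.3, 138.7), (421.1, 140.5), (421.9, 140.8), (422.7, 142.1), (423.5, 140.6), (424.4, 140.7), (425.2, 141.4), (426.0, 139.9), (426.8, 139.4), (427.7, 138.9), (428.5, 137.8)]
160 [(418.5, 137.5), (419.4, 140.0), (420.2, 140.0), (421.0, 141.5), (421.9, 141.9), (422.7, 140.9), (423.5, 140.8), (424.4, 141.2), (425.2, 140.7), (426.1, 140.0), (426.9, 140.9), (427.8, 139.7), (428.6, 137.7), (429.5, 137.3)]
200 [(422.9, 402.2), (419.4, 137.1), (420.4, 139.8), (421.2, 141.0), (422.1, 140.1), (423.0, 140.9), (423.8, 141.4), (424.7, 142.3), (425.6, 141.5), (426.4, 141.3), (427.3, 142.5), (428.2, 140.6), (429.1, 140.4), (430.0, 139.2), (430.9, 136.2)]
[(318, [464.0, 132.0, 91.0]), (320, [462.0, 135.0, 122.0]), (322, [461.0, 137.0, 135.0]), (324, [463.0, 137.0, 134.0]), (326, [465.0, 137.0, 136.0]), (328, [467.0, 137.0, 134.0]), (330, [468.0, 137.0, 134.0]), (490, [610.0, 143.0, 133.0]), (493, [612.0, 143.0, 134.0]), (496, [614.0, 143.0, 135.0]), (499, [617.0, 143.0, 135.0]), (502, [620.0, 143.0, 134.0]), (505, [624.0, 143.0, 133.0]), (508, [728.0, 132.0, -1.0]), (511, [726.0, 133.0, 6.0]), (514, [722.0, 134.0, 17.0]), (517, [722.0, 135.0, 22.0]), (520, [719.0, 136.0, 30.0]), (523, [723.0, 136.0, 31.0]), (526, [721.0, 137.0, 38.0]), (529, [723.0, 137.0, 41.0])]
```

Bar centre is (425.0, 94.5, 136), yaw 2.1°, so the hinge is at about (629, 102, 133). I'll descend, grip the bar lightly and work out the arc.

{"method": "apply_moves", "body": {
  "series": "0.008 0 0.0955 0 0.4; 0 0 0.0955 0 0.4; 0 0 0.0955 0 0.4; 0 0 0.0955 0 0.4; 0 0 0.0955 0 0.4"
}}

```text
time: 2.87
tool_pos: [423.5, 97.5, 116.9]
tcp_rot: [180.0, -0.0, 92.3]
ft_force: [-0.4, 0.7, 0.4]
finger_gap: 25.7
grip_force: 0.0
```

{"method": "apply_moves", "body": {
  "series": "0 0 0 0 0.4; 0 0 0 0 1; 0 0 0 0 1; 0 0 0 0 1; 0 0 0 0 1",
  "squeeze": 20
}}

```text
time: 3.28
tool_pos: [424.6, 96.9, 119.6]
tcp_rot: [179.9, -0.1, 92.2]
ft_force: [-1.6, 5.5, -3.6]
finger_gap: 11.0
grip_force: 20.8
```

```bash
python3 - <<'E'
from bench import sense
import numpy as np
s=sense();print({k:np.round(s[k],2) for k in("tool_pos","ft_force","finger_gap","grip_force","wrist_torque")})
a=np.append(np.arange(0.0196,1.52,0.045),[1.55,1.58,1.61]);X=-204*np.cos(a);Z=204*np.sin(a)
dx=np.diff(X)/300;dz=-np.diff(Z)/300
for i in range(0,len(dx),5): print("; ".join(f"0 {x:.4f} {z:.4f} 0 1" for x,z in zip(dx[i:i+5],dz[i:i+5])),"->",a[min(i+5,len(dx))])
print(dx.sum()*300,dz.sum()*300)
E
```

```text
{'tool_pos': array([424.62,  96.94, 119.61]), 'ft_force': array([-1.6 ,  5.47, -3.61]), 'finger_gap': np.float64(11.03), 'grip_force': np.float64(20.81), 'wrist_torque': array([0.81, 0.29, 0.04])}
0 0.0013 -0.0306 0 1; 0 0.0027 -0.0305 0 1; 0 0.0040 -0.0303 0 1; 0 0.0054 -0.0301 0 1; 0 0.0067 -0.0298 0 1 -> 0.24459999999999996
0 0.0081 -0.0295 0 1; 0 0.0094 -0.0291 0 1; 0 0.0107 -0.0287 0 1; 0 0.0120 -0.0282 0 1; 0 0.0132 -0.0276 0 1 -> 0.4695999999999999
0 0.0145 -0.0270 0 1; 0 0.0157 -0.0263 0 1; 0 0.0168 -0.0256 0 1; 0 0.0180 -0.0248 0 1; 0 0.0191 -0.0239 0 1 -> 0.6945999999999998
0 0.0201 -0.0231 0 1; 0 0.0211 -0.0221 0 1; 0 0.0221 -0.0212 0 1; 0 0.0230 -0.0201 0 1; 0 0.0239 -0.0191 0 1 -> 0.9195999999999998
0 0.0247 -0.0180 0 1; 0 0.0255 -0.0169 0 1; 0 0.0263 -0.0157 0 1; 0 0.0269 -0.0145 0 1; 0 0.0276 -0.0133 0 1 -> 1.1445999999999998
0 0.0281 -0.0120 0 1; 0 0.0287 -0.0107 0 1; 0 0.0291 -0.0094 0 1; 0 0.0295 -0.0081 0 1; 0 0.0298 -0.0068 0 1 -> 1.3695999999999997
0 0.0301 -0.0054 0 1; 0 0.0303 -0.0041 0 1; 0 0.0305 -0.0027 0 1; 0 0.0308 -0.0013 0 1; 0 0.0204 -0.0001 0 1 -> 1.58
0 0.0204 0.0005 0 1 -> 1.61
211.9563178160941 -199.84510942127034
```

{"method": "apply_moves", "body": {
  "series": "0 0.0013 -0.0306 0 1; 0 0.0027 -0.0305 0 1; 0 0.004 -0.0303 0 1; 0 0.0054 -0.0301 0 1; 0 0.0067 -0.0298 0 1"
}}

```text
time: 3.7
tool_pos: [431.1, 97.2, 165.3]
tcp_rot: [179.9, -0.1, 92.1]
ft_force: [3.0, 5.8, -5.5]
finger_gap: 11.3
grip_force: 20.3
```

{"method": "apply_moves", "body": {
  "series": "0 0 0 0 1; 0 0 0 0 1"
}}

```text
time: 3.87
tool_pos: [431.2, 97.1, 165.5]
tcp_rot: [179.8, -0.1, 92.1]
ft_force: [1.1, 6.3, -4.0]
finger_gap: 11.1
grip_force: 20.5
```

The lid is lifting with the handle and the forces are modest, so I continue along the arc.

{"method": "apply_moves", "body": {
  "series": "0 0.0081 -0.0295 0 1; 0 0.0094 -0.0291 0 1; 0 0.0107 -0.0287 0 1; 0 0.012 -0.0282 0 1; 0 0.0132 -0.0276 0 1"
}}

```text
time: 4.28
tool_pos: [447.0, 97.7, 208.1]
tcp_rot: [179.9, -0.1, 92.1]
ft_force: [2.7, 6.5, -5.8]
finger_gap: 11.3
grip_force: 20.0
```

{"method": "apply_moves", "body": {
  "series": "0 0.0145 -0.027 0 1; 0 0.0157 -0.0263 0 1; 0 0.0168 -0.0256 0 1; 0 0.018 -0.0248 0 1; 0 0.0191 -0.0239 0 1"
}}

```text
time: 4.7
tool_pos: [471.4, 98.7, 246.3]
tcp_rot: [180.0, -0.1, 92.2]
ft_force: [-4.6, 5.3, -2.1]
finger_gap: 11.0
grip_force: 19.9
```

{"method": "apply_moves", "body": {
  "series": "0 0.0201 -0.0231 0 1; 0 0.0211 -0.0221 0 1; 0 0.0221 -0.0212 0 1; 0 0.023 -0.0201 0 1; 0 0.0239 -0.0191 0 1"
}}

```text
time: 5.12
tool_pos: [504.1, 99.9, 279.1]
tcp_rot: [180.0, -0.1, 92.2]
ft_force: [-9.9, 5.6, 5.6]
finger_gap: 10.8
grip_force: 20.2
```

{"method": "apply_moves", "body": {
  "series": "0 0 0 0 1; 0 0 0 0 1"
}}

```text
time: 5.28
tool_pos: [504.7, 99.9, 279.4]
tcp_rot: [179.9, -0.1, 92.2]
ft_force: [-7.3, 5.1, 6.3]
finger_gap: 11.4
grip_force: 21.2
```

{"method": "apply_moves", "body": {
  "series": "0 -0.003 -0.004 0 1; 0 0 0 0 1"
}}

```text
time: 5.45
tool_pos: [504.0, 99.9, 279.0]
tcp_rot: [179.9, -0.1, 92.2]
ft_force: [-0.3, 5.1, -4.7]
finger_gap: 10.9
grip_force: 20.3
```

{"method": "apply_moves", "body": {
  "series": "0 0.0247 -0.018 0 1; 0 0.0255 -0.0169 0 1; 0 0.0263 -0.0157 0 1; 0 0.0269 -0.0145 0 1; 0 0.0276 -0.0133 0 1"
}}

```text
time: 5.87
tool_pos: [543.1, 101.3, 303.7]
tcp_rot: [179.9, -0.1, 92.2]
ft_force: [-4.6, 4.3, 2.4]
finger_gap: 11.0
grip_force: 20.4
```

{"method": "apply_moves", "body": {
  "series": "0 0 0 0 1; 0 0 0 0 1"
}}

```text
time: 6.03
tool_pos: [543.5, 101.3, 303.8]
tcp_rot: [179.8, -0.1, 92.2]
ft_force: [-3.4, 4.7, 4.6]
finger_gap: 10.9
grip_force: 21.2
```

{"method": "apply_moves", "body": {
  "series": "0 0.0281 -0.012 0 1; 0 0.0287 -0.0107 0 1; 0 0.0291 -0.0094 0 1; 0 0.0295 -0.0081 0 1; 0 0.0298 -0.0068 0 1"
}}

```text
time: 6.45
tool_pos: [586.9, 102.7, 317.8]
tcp_rot: [179.9, -0.1, 92.2]
ft_force: [-2.2, 4.2, 3.5]
finger_gap: 10.8
grip_force: 21.2
```

{"method": "apply_moves", "body": {
  "series": "0 0.03 -0.0054 0 1; 0 0.03 -0.004 0 1; 0 0.02 -0.002 0 1; 0 0.02 -0.001 0 1; 0 0.01 0 0 1"
}}

```text
time: 6.87
tool_pos: [620.4, 103.9, 321.0]
tcp_rot: [179.8, -0.1, 92.2]
ft_force: [-1.0, 4.9, 5.7]
finger_gap: 11.5
grip_force: 21.9
```

{"method": "apply_moves", "body": {
  "series": "0 0 0 0 1; 0 0 0 0 1"
}}

```text
time: 7.03
tool_pos: [620.2, 103.9, 321.0]
tcp_rot: [179.8, -0.1, 92.2]
ft_force: [-1.0, 6.6, 5.2]
finger_gap: 11.2
grip_force: 21.8
```

```bash
python3 - <<'E'
from bench import sense,snapshot
import cv2,pickle
from h import *
st=sense();w=snapshot("wrist");s=snapshot("scene");pickle.dump((st,w,s),open("w2.pkl","wb"))
cv2.imwrite("pics/w2.png",np.hstack([cv2.resize(w["frame"],(400,300)),cv2.resize(s["frame"],(400,300))]))
print(st["tool_pos"],st["ft_force"])
# lid plane from scene
C=cloud(s).reshape(-1,3);h=np.array([629,102,133]);ex=np.array([.9993,.037]);ey=np.array([-.037,.9993])
u=(C[:,:2]-h[:2])@ex;v=(C[:,:2]-h[:2])@ey;z=C[:,2]-133
m=(abs(u)<60)&(abs(v)<170)&(z>25)&(z<150)&(abs(v)>55);p=np.polyfit(z[m],u[m],1);print(m.sum(),p,np.std(u[m]-np.polyval(p,z[m])),"theta",np.pi/2+np.arctan(p[0]))
E
```

```text
[620.24870639 103.8560401  320.97197758] [-0.95469     6.5538383   5.22399621]
2596 [-0.05894146  0.37465937] 1.605825118239556 theta 1.5119229807071812
```

View pics/w2.png

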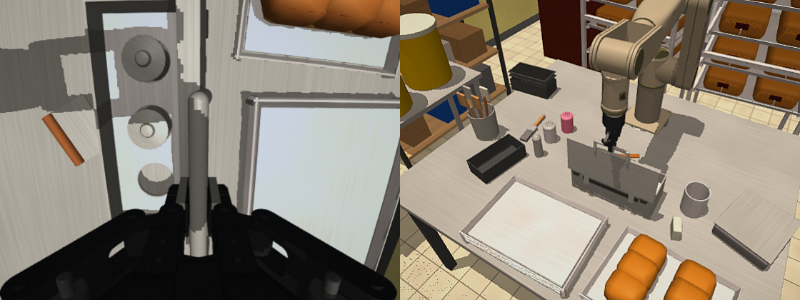

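The wrist half shows canisters at (144,57) and (150,126), with the empty well at (157,180), so well2 (caddy −y) is empty. The lid is at 1.51 rad. I'll bring it to about 1.60 while gripped, past balance but short of the earliest stop, and use the force to feel it.

{"method": "apply_moves", "body": {
  "series": "0 0.016 0 0 1; 0 0.016 0 0 1; 0 0.016 0 0 1; 0 0.014 0 0 1"
}}

```text
time: 7.47
tool_pos: [638.6, 104.6, 320.5]
tcp_rot: [179.9, -0.1, 92.2]
ft_force: [-0.5, 4.7, -0.6]
finger_gap: 11.2
grip_force: 21.5
```

{"method": "apply_moves", "body": {
  "series": "0 0 0 0 1; 0 0 0 0 1; 0 0 0 0 1"
}}

```text
time: 7.72
tool_pos: [638.6, 104.6, 320.3]
tcp_rot: [179.9, -0.1, 92.2]
ft_force: [-0.0, 5.0, 3.2]
finger_gap: 11.3
grip_force: 21.9
```

{"method": "apply_moves", "body": {
  "series": "0 0 0 0 0.7; 0 0 0 0 0.65; 0 0 0 0 0.62; 0 0 0 0 0.62; 0 0 0 0 0.62"
}}

```text
time: 8.13
tool_pos: [638.1, 103.4, 318.9]
tcp_rot: [-180.0, 0.0, 92.1]
ft_force: [0.3, -0.2, 0.4]
finger_gap: 16.5
grip_force: 0.2
```

```bash
cat > th.py <<'E'
from bench import sense,snapshot
from h import *
def theta():
    s=snapshot("scene");C=cloud(s).reshape(-1,3);h=np.array([629,102,133]);ex=np.array([.9993,.037]);ey=np.array([-.037,.9993])
    u=(C[:,:2]-h[:2])@ex;v=(C[:,:2]-h[:2])@ey;z=C[:,2]-133
    m=(u>-40)&(u<100)&(abs(v)<170)&(z>25)&(z<150)&(abs(v)>55);p=np.polyfit(z[m],u[m],1)
    k=m.copy();k[m]=abs(u[m]-np.polyval(p,z[m]))<6;p=np.polyfit(z[k],u[k],1)
    return k.sum(),p.round(3),round(float(np.pi/2-np.arctan(-p[0])),4)
if __name__=="__main__":
    st=sense();print(st["tool_pos"].round(1),st["ft_force"].round(2),st["finger_gap"],theta())
E
python3 th.py
```

```text
[638.1 103.4 318.9] [ 0.27 -0.21  0.43] 16.48276952951017 (np.int64(2319), array([0.038, 0.481]), 1.6085)
```

The lid now rests lightly on the back finger, past balance at 1.61 rad. I'll use that finger as a brake and let it retreat slowly. The lid follows under its own weight, so the stops are never forced.

{"method": "apply_moves", "body": {
  "series": "0 0 0.002 0 0.52; 0 0 0.002 0 0.42; 0 0 0.003 0 0.32; 0 0 0.003 0 0.22; 0 0 0.003 0 0.12"
}}

```text
time: 8.6
tool_pos: [638.0, 103.8, 315.0]
tcp_rot: [-180.0, 0.0, 92.1]
ft_force: [3.2, -0.5, 0.3]
finger_gap: 37.5
grip_force: 2.1
```

{"method": "apply_moves", "body": {
  "series": "0 0 0 0 0.12; 0 0 0 0 0.12"
}}

```text
time: 8.77
tool_pos: [638.0, 103.8, 314.9]
tcp_rot: [-180.0, 0.0, 92.1]
ft_force: [0.7, -0.5, 0.3]
finger_gap: 37.6
grip_force: 0.2
```

```bash
python3 th.py
```

```text
[638.  103.8 314.9] [ 0.69 -0.51  0.33] 37.59847039143418 (np.int64(2137), array([0.09 , 0.508]), 1.6607)
```

{"method": "apply_moves", "body": {
  "series": "0 0.007 0.001 0 0.12; 0 0.007 0.001 0 0.12; 0 0.007 0.001 0 0.12; 0 0.007 0.001 0 0.12; 0 0.007 0.001 0 0.12"
}}

```text
time: 9.23
tool_pos: [648.8, 104.2, 313.5]
tcp_rot: [-180.0, -0.0, 92.1]
ft_force: [0.5, 0.8, -0.3]
finger_gap: 37.6
grip_force: 0.2
```

{"method": "apply_moves", "body": {
  "series": "0 0 0 0 0.12; 0 0 0 0 0.12"
}}

```text
time: 9.4
tool_pos: [648.7, 104.2, 313.4]
tcp_rot: [-180.0, -0.0, 92.1]
ft_force: [1.2, -0.2, -1.0]
finger_gap: 37.8
grip_force: 0.3
```

```bash
python3 th.py
```

```text
[648.7 104.2 313.4] [ 1.2  -0.21 -0.96] 37.839309640212925 (np.int64(1979), array([0.144, 0.475]), 1.7141)
```

{"method": "apply_moves", "body": {
  "series": "0 0.007 0.002 0 0.12; 0 0.007 0.002 0 0.12; 0 0.007 0.002 0 0.12; 0 0.007 0.002 0 0.12; 0 0.007 0.002 0 0.12"
}}

```text
time: 9.87
tool_pos: [659.3, 104.6, 310.6]
tcp_rot: [180.0, 0.0, 92.1]
ft_force: [-0.2, -0.4, 0.2]
finger_gap: 37.6
grip_force: 0.4
```

{"method": "apply_moves", "body": {
  "series": "0 0 0 0 0.12; 0 0 0 0 0.12"
}}

```text
time: 10.03
tool_pos: [659.1, 104.5, 310.5]
tcp_rot: [-180.0, 0.0, 92.1]
ft_force: [0.9, -0.5, -0.7]
finger_gap: 37.8
grip_force: 0.5
```

```bash
python3 th.py
```

```text
[659.1 104.5 310.5] [ 0.95 -0.48 -0.65] 37.81011279171305 (np.int64(1807), array([0.199, 0.45 ]), 1.7674)
```

{"method": "apply_moves", "body": {
  "series": "0 0.007 0.002 0 0.12; 0 0.007 0.002 0 0.12; 0 0.007 0.002 0 0.12; 0 0.007 0.002 0 0.12; 0 0.007 0.002 0 0.12"
}}

```text
time: 10.5
tool_pos: [669.8, 105.0, 307.6]
tcp_rot: [180.0, -0.0, 92.1]
ft_force: [1.4, 0.3, 0.4]
finger_gap: 37.3
grip_force: 0.5
```

{"method": "apply_moves", "body": {
  "series": "0 0 0 0 0.12; 0 0 0 0 0.12"
}}

```text
time: 10.67
tool_pos: [669.7, 105.0, 307.5]
tcp_rot: [-180.0, 0.0, 92.1]
ft_force: [0.3, -0.7, 1.0]
finger_gap: 37.5
grip_force: 0.6
```

```bash
python3 th.py
```

```text
[669.7 105.  307.5] [ 0.26 -0.68  0.96] 37.51695132106583 (np.int64(1622), array([0.254, 0.521]), 1.82)
```

Still following (1.82 rad).

{"method": "apply_moves", "body": {
  "series": "0 0.007 0.002 0 0.12; 0 0.007 0.002 0 0.12; 0 0.007 0.002 0 0.12; 0 0.007 0.002 0 0.12; 0 0.007 0.002 0 0.12"
}}

```text
time: 11.13
tool_pos: [680.1, 105.4, 304.3]
tcp_rot: [-180.0, 0.0, 92.1]
ft_force: [0.8, -0.3, -0.1]
finger_gap: 37.8
grip_force: 0.3
```

{"method": "apply_moves", "body": {
  "series": "0 0 0 0 0.12; 0 0 0 0 0.12"
}}

```text
time: 11.3
tool_pos: [680.1, 105.3, 304.4]
tcp_rot: [-180.0, 0.0, 92.1]
ft_force: [0.7, 0.7, -0.8]
finger_gap: 37.5
grip_force: 0.4
```

```bash
python3 th.py
```

```text
[680.1 105.3 304.4] [ 0.73  0.69 -0.82] 37.48517130728058 (np.int64(1454), array([0.311, 0.637]), 1.8726)
```

{"method": "apply_moves", "body": {
  "series": "0 0.007 0.003 0 0.12; 0 0.007 0.003 0 0.12; 0 0.007 0.003 0 0.12; 0 0.007 0.003 0 0.12; 0 0.007 0.003 0 0.12"
}}

```text
time: 11.77
tool_pos: [690.7, 105.7, 299.9]
tcp_rot: [-180.0, 0.0, 92.1]
ft_force: [-0.7, 0.0, 0.1]
finger_gap: 37.3
grip_force: 0.0
```

{"method": "apply_moves", "body": {
  "series": "0 0 0 0 0.12; 0 0 0 0 0.12"
}}

```text
time: 11.93
tool_pos: [690.6, 105.7, 299.8]
tcp_rot: [-180.0, 0.0, 92.1]
ft_force: [-0.2, 0.3, -0.1]
finger_gap: 37.6
grip_force: 0.0
```

```bash
python3 th.py
```

```text
[690.6 105.7 299.8] [-0.23  0.26 -0.07] 37.64219121598534 (np.int64(1434), array([0.317, 0.685]), 1.8777)
```

Contact with the finger is now zero and the lid stopped at 1.878 rad, resting on its stops. I'll wait, then lift straight out clear of the bar.

{"method": "apply_moves", "body": {
  "series": "0 0 0 0 0.12; 0 0 0 0 0.12; 0 0 0 0 0.12; 0 0 0 0 0.12; 0 -0.003 0 0 0.12"
}}

```text
time: 12.4
tool_pos: [689.6, 105.7, 300.1]
tcp_rot: [180.0, -0.0, 92.1]
ft_force: [-0.5, 1.3, -0.1]
finger_gap: 37.8
grip_force: 0.0
```

{"method": "apply_moves", "body": {
  "series": "0 0 -0.02 0 0.12; 0 0 -0.04 0 0.12; 0 0 -0.08 0 0.12; 0 0 -0.08 0 0.12; 0 0 -0.08 0 0.12"
}}

```text
time: 12.82
tool_pos: [689.4, 105.7, 392.5]
tcp_rot: [180.0, -0.0, 92.1]
ft_force: [0.7, -0.6, 0.6]
finger_gap: 37.6
grip_force: 0.0
```

```bash
python3 th.py
```

```text
[689.4 105.7 392.5] [ 0.72 -0.59  0.64] 37.64412911253316 (np.int64(1438), array([0.318, 0.534]), 1.8788)
```

{"method": "apply_moves", "body": {
  "series": "-0.073 -0.1 0 0 0.12; -0.073 -0.1 0 0 -1; -0.073 -0.1 0.04 0 -1; -0.073 -0.1 0.04 0 -1; -0.073 -0.1 0.04 0 -1"
}}

```text
time: 13.28
tool_pos: [542.7, -10.0, 355.1]
tcp_rot: [179.9, 0.0, 92.1]
ft_force: [1.0, -0.0, 0.5]
finger_gap: 83.2
grip_force: 0.0
```

{"method": "apply_moves", "body": {
  "series": "0 0 0.08 0 -1; 0 0 0 0 -1; 0 0 0 0 -1"
}}

```text
time: 13.53
tool_pos: [543.3, -9.3, 330.4]
tcp_rot: [-180.0, -0.0, 92.1]
ft_force: [0.6, -0.4, 0.5]
finger_gap: 85.3
grip_force: 0.0
```

```bash
python3 - <<'E'
from bench import sense,snapshot
import cv2,pickle
from h import *
st=sense();w=snapshot("wrist");pickle.dump((st,w),open("w3.pkl","wb"));cv2.imwrite("pics/w3.png",cv2.resize(w["frame"][20:290,150:460],None,fx=2,fy=2))
print(st["tool_pos"],st["tcp_rot"])
E
```

```text
[543.32434145  -9.25777311 330.40018223] [-1.79956219e+02 -2.19930423e-02  9.20851976e+01]
```

View pics/w3.png

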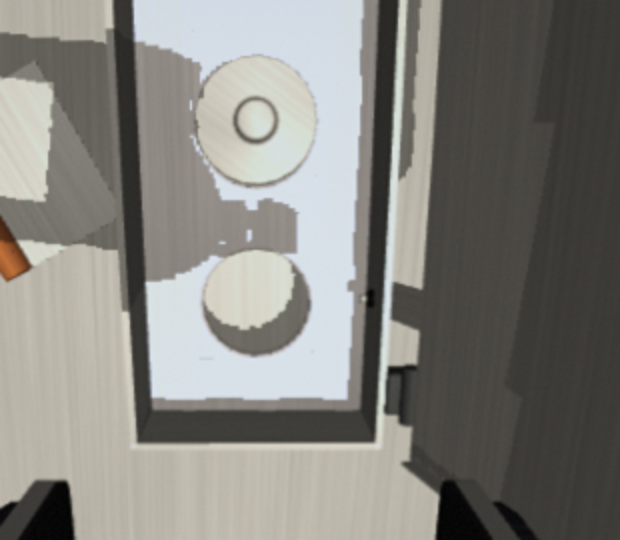

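The crop shows well2's mouth with its rim at columns 202–311 and rows 249–356, centre (256.5, 302). The middle canister is at (256,120).

```bash
python3 - <<'E'
import pickle
from h import *
st,w=pickle.load(open("w3.pkl","rb"));T=wrist(st,w)
f=lambda x,y:(150+x/2-.25,20+y/2-.25)
for p in [(256.5,302.5),(202,302),(311,302),(256.5,248),(256.5,356)]: print(p,atz(w,f(*p),72,T).round(1))
for p in [(132,447),(382,443)]: print("corner",atz(w,f(*p),130,T).round(1))
t=pickle.load(open("d0.pkl","rb"))["top"]
c=(350+172/4-.4,180+246/4-.4);print("dredger",atz(t,c,100,).round(1))
C=cloud(w,T);m=abs(C[...,2]-72)<6;print(C[m][:,2].mean())
E
```

```text
(256.5, 302.5) [544.2  -8.   72. ]
(202, 302) [509.   -8.9  72. ]
(311, 302) [579.3  -6.3  72. ]
(256.5, 248) [542.9  26.8  72. ]
(256.5, 356) [545.5 -43.8  72. ]
corner [473.2 -86.6 130. ]
corner [621.2 -78.4 130. ]
dredger [ 419.1 -349.3  100. ]
70.50940477865416
```

{"method": "apply_moves", "body": {
  "series": "-0.111 -0.0454 0 0 -1; -0.111 -0.0454 0 0 -1; -0.111 -0.0454 0 0 -1; -0.111 -0.0454 0 0 -1; -0.111 -0.0454 0 0 -1"
}}

```text
time: 14.0
tool_pos: [482.7, -179.2, 332.4]
tcp_rot: [179.9, 0.1, 92.2]
ft_force: [1.5, 0.1, -0.2]
finger_gap: 85.4
grip_force: 0.0
```

{"method": "apply_moves", "body": {
  "series": "-0.111 -0.0454 0.04 0 -1; -0.111 -0.0454 0.04 0 -1; -0.111 -0.0454 0.04 0 -1; -0.111 -0.0454 0.04 0 -1; -0.111 -0.0454 0.04 0 -1"
}}

```text
time: 14.42
tool_pos: [420.9, -349.1, 271.8]
tcp_rot: [179.9, 0.1, 92.2]
ft_force: [-0.2, 0.1, 0.6]
finger_gap: 85.3
grip_force: 0.0
```

{"method": "apply_moves", "body": {
  "series": "0 0 0 0 -1; 0 0 0 0 -1"
}}

```text
time: 14.58
tool_pos: [420.2, -348.7, 270.6]
tcp_rot: [-180.0, -0.0, 92.0]
ft_force: [0.5, -0.1, -0.4]
finger_gap: 85.6
grip_force: 0.0
```

```bash
python3 - <<'E'
from bench import sense,snapshot
import cv2,pickle
from h import *
st=sense();w=snapshot("wrist");pickle.dump((st,w),open("w4.pkl","wb"));cv2.imwrite("pics/w4.png",cv2.resize(w["frame"][20:290,120:430],None,fx=2,fy=2))
print(st["tool_pos"],st["tcp_rot"])
T=wrist(st,w);C=cloud(w,T).reshape(-1,3)
q=C[(np.hypot(C[:,0]-419,C[:,1]+348)<50)&(C[:,2]>84)&(C[:,2]<112)];print(len(q),cv2.minEnclosingCircle(q[:,:2].astype(np.float32)),q[:,2].max())
E
```

```text
[ 420.19254247 -348.69125985  270.58248114] [-1.79990089e+02 -2.14701905e-02  9.19887995e+01]
2924 ((420.5885009765625, -348.29376220703125), 32.6140022277832) 103.890408157423
```

View pics/w4.png

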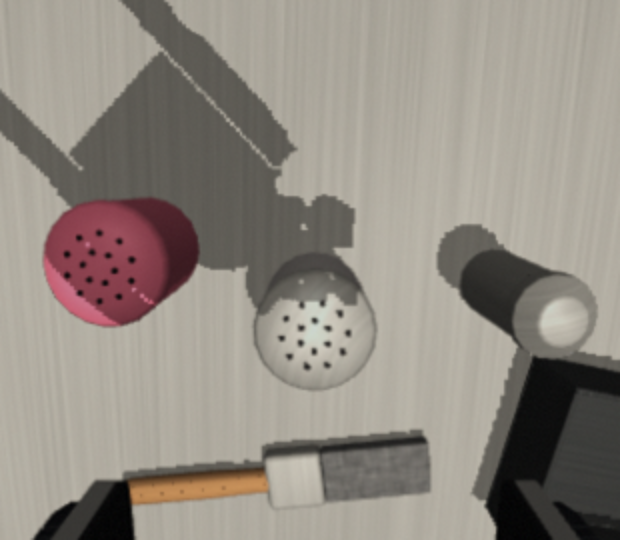

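The wide grey dredger's cap is centred at crop (315,330), with the pink one at (110,265) and the shaker at (555,320), both clear. It measures (420.6, −348.3), which is under the TCP. I'll descend and grasp.

{"method": "apply_moves", "body": {
  "series": "0.0013 0.001 0.1 0 -1; 0 0 0.1 0 -1; 0 0 0.1 0 -1; 0 0 0.1 0 -1; 0 0 0.1 0 -1"
}}

```text
time: 15.05
tool_pos: [422.6, -346.0, 120.9]
tcp_rot: [179.9, 0.1, 92.3]
ft_force: [0.5, 0.4, 0.8]
finger_gap: 85.3
grip_force: 0.0
```

{"method": "apply_moves", "body": {
  "series": "0 0 0.1 0 -1; 0 0 0.06 0 -1; 0 0 0.04 0 -1; 0 0 0.015 0 -1; 0 0 0 0 -1"
}}

```text
time: 15.47
tool_pos: [421.2, -346.1, 55.8]
tcp_rot: [180.0, -0.0, 92.2]
ft_force: [-0.5, -0.9, -1.1]
finger_gap: 85.4
grip_force: 0.0
```

{"method": "apply_moves", "body": {
  "series": "0 0 0 0 0; 0 0 0 0 0.4; 0 0 0 0 0.6; 0 0 0 0 1; 0 0 0 0 1",
  "squeeze": 30
}}

```text
time: 15.88
tool_pos: [421.5, -347.7, 57.9]
tcp_rot: [179.8, 0.1, 92.1]
ft_force: [-1.5, 2.4, 5.7]
finger_gap: 62.6
grip_force: 33.0
```

{"method": "apply_moves", "body": {
  "series": "0 0 0 0 1; 0 0 0 0 1; 0 0 0 0 1"
}}

```text
time: 16.13
tool_pos: [421.5, -347.8, 57.9]
tcp_rot: [179.8, 0.1, 92.1]
ft_force: [-0.3, 1.1, 6.9]
finger_gap: 62.6
grip_force: 33.0
```

{"method": "apply_moves", "body": {
  "series": "0 0 -0.05 0 1; 0 0 -0.1 0 1; 0 0 -0.13 0 1; 0 0 -0.13 0 1; 0 0 -0.13 0 1"
}}

```text
time: 16.55
tool_pos: [419.9, -346.4, 219.6]
tcp_rot: [180.0, -0.0, 92.1]
ft_force: [1.2, 0.1, -2.0]
finger_gap: 62.4
grip_force: 34.7
```

{"method": "apply_moves", "body": {
  "series": "0 0 -0.1 0 1; 0 0 0 0 1; 0 0 0 0 1; 0 0 0 0 1"
}}

```text
time: 16.88
tool_pos: [420.0, -346.4, 247.1]
tcp_rot: [-180.0, -0.0, 92.1]
ft_force: [0.2, -0.0, -2.5]
finger_gap: 62.8
grip_force: 34.7
```

```bash
cat > dr.py <<'E'
from bench import sense,snapshot
from h import *
st=sense();w=snapshot("wrist");T=wrist(st,w)
Tt=w["tool_from_camera"];C=cloud(w,Tt).reshape(-1,3)
# dredger dome in tool frame: 30..60 mm behind TCP
q=C[(np.hypot(C[:,0],C[:,1])<50)&(C[:,2]<-25)&(C[:,2]>-60)]
print(st["tool_pos"].round(1),st["tcp_rot"].round(2),st["finger_gap"],st["grip_force"],st["ft_force"].round(1))
c=q[abs(q[:,1])<25];print(len(q),"tool x range",c[:,0].min(),c[:,0].max(),"topz",c[:,2].min(),"q",np.percentile(c[:,2],[2,10,50,90]))
cv2.imwrite("pics/dr%d.png"%(st["time"]*100),w["frame"])
E
python3 dr.py; ls pics
```

```text
[ 420.  -346.4  247.1] [-1.7998e+02 -2.0000e-02  9.2110e+01] 62.811100246114734 34.67946802469669 [ 0.2 -0.  -2.5]
23730 tool x range -20.836230188981247 32.25847443171029 topz -46.10283531590464 q [-44.75969779 -43.93310191 -41.95517066 -35.78303345]
crop1.png
dr1688.png
scene0.png
top0.png
w1.png
w2.png
w3.png
w4.png
```

{"method": "apply_moves", "body": {
  "series": "0.08 0.033 0 0 1; 0.111 0.0455 0 0 1; 0.111 0.0455 0 0 1; 0.111 0.0455 0 0 1; 0.111 0.0455 0 0 1"
}}

```text
time: 17.35
tool_pos: [478.0, -185.2, 245.1]
tcp_rot: [-179.8, -0.1, 92.1]
ft_force: [0.5, -0.7, -2.6]
finger_gap: 62.7
grip_force: 34.6
```

{"method": "apply_moves", "body": {
  "series": "0.111 0.0455 0 0 1; 0.111 0.0455 0 0 1; 0.111 0.0455 0 0 1; 0.111 0.0455 0 0 1; 0.08 0.033 0 0 1"
}}

```text
time: 17.77
tool_pos: [536.9, -24.6, 245.1]
tcp_rot: [-179.8, -0.1, 92.2]
ft_force: [1.1, 0.3, -2.7]
finger_gap: 62.8
grip_force: 34.7
```

{"method": "apply_moves", "body": {
  "series": "0.062 0.025 0 0 1; 0 0 0 0 1; 0 0 0 0 1; 0 0 0 0 1"
}}

```text
time: 18.1
tool_pos: [543.4, -9.2, 245.9]
tcp_rot: [-179.8, 0.0, 92.1]
ft_force: [-0.5, -0.3, -2.6]
finger_gap: 62.9
grip_force: 34.7
```

```bash
python3 dr.py; python3 th.py
```

```text
[543.4  -9.2 245.9] [-179.83    0.     92.13] 62.86755732137811 34.661581388209015 [-0.5 -0.3 -2.6]
23722 tool x range -20.417967697398467 31.977840649560683 topz -46.36572060248312 q [-44.76182609 -43.9459687  -42.0018036  -35.82055428]
[543.6  -9.6 246.3] [ 0.27  0.11 -2.69] 62.56922779584967 (np.int64(1438), array([0.318, 0.548]), 1.879)
```

{"method": "apply_moves", "body": {
  "series": "0.0035 0.0025 0.05 0 1; 0 0 0.09 0 1; 0 0 0.09 0 1; 0 0 0.07 0 1; 0 0 0.05 0 1"
}}

```text
time: 18.62
tool_pos: [543.4, -8.8, 139.8]
tcp_rot: [-179.8, -0.0, 92.0]
ft_force: [-0.7, -0.1, -2.2]
finger_gap: 63.0
grip_force: 34.6
```

{"method": "apply_moves", "body": {
  "series": "0 0 0 0 1; 0 0 0 0 1; 0 0 0 0 1"
}}

```text
time: 18.87
tool_pos: [545.7, -8.5, 143.9]
tcp_rot: [179.9, 0.0, 92.1]
ft_force: [0.3, -0.2, -2.6]
finger_gap: 63.0
grip_force: 34.6
```

{"method": "apply_moves", "body": {
  "series": "0 0 0 0 1; 0 0 0 0 1; 0 0 0 0 1"
}}

```text
time: 19.12
tool_pos: [545.8, -7.9, 143.9]
tcp_rot: [179.9, 0.0, 92.1]
ft_force: [-0.6, 0.1, -2.9]
finger_gap: 62.7
grip_force: 34.6
```

```bash
python3 - <<'E'
from bench import sense,snapshot
import cv2
w=snapshot("wrist");s=sense();print(s["tool_pos"],s["time"]);cv2.imwrite("pics/w5.png",cv2.resize(w["frame"][40:400,130:430],None,fx=1.6,fy=1.6))
E
```

```text
[545.64734593  -7.82908654 143.62076708] 19.1667
```

View pics/w5.png

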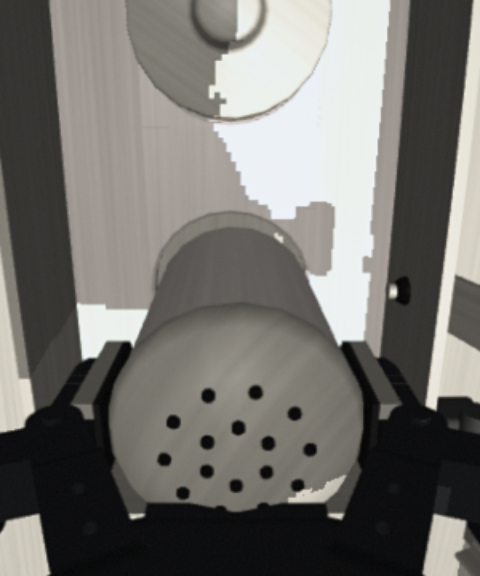

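The view shows the dredger straight above well2. The rim's visible arc peaks at crop (232,212) with its left edge near (155,275). I'll check the offset numerically.

```bash
python3 - <<'E'
from bench import sense,snapshot
from h import *
from scipy.optimize import least_squares
st=sense();w=snapshot("wrist");T=wrist(st,w);print(st["tool_pos"].round(1))
f=lambda x,y:(130+x/1.6-.2,40+y/1.6-.2)
P=np.array([atz(w,f(*p),72,T)[:2] for p in [(232,212),(200,219),(180,231),(165,250),(157,272),(265,217),(285,228)]])
print(P.round(1));g=least_squares(lambda c:np.hypot(*(P-c).T)-35.2,[544,-8]);print("hole",g.x,g.fun.round(1))
# dredger side, top edge circle at 58-92 => tool z=-34
R=T[:3,:3]@w["tool_from_camera"][:3,:3].T
z92=st["tool_pos"][2]+34
Q=np.array([atz(w,f(*p),z92,T)[:2] for p in [(237,303),(190,312),(150,335),(290,313),(330,338)]])
g2=least_squares(lambda c:np.hypot(*(Q-c).T)-32,[544,-8]);print("dredger top edge",g2.x,g2.fun.round(1))
E
```

```text
[545.6  -7.8 143.6]
[[543.1  26.7]
 [529.4  23.1]
 [520.8  17.5]
 [514.2   8.7]
 [510.6  -1.6]
 [557.4  25. ]
 [566.4  20.5]]
hole [545.32592809  -8.07913371] [-0.4 -0.2  0.2  0.1  0.1  0.1  0.3]
dredger top edge [546.58339695  -6.59478669] [ 0.2  0.  -0.2  0.1 -0.2]
```

{"method": "apply_moves", "body": {
  "series": "-0.0027 -0.002 0.01 0 1; 0 0 0.01 0 1; 0 0 0.01 0 1; 0 0 0.01 0 1; 0 0 0 0 1"
}}

```text
time: 19.63
tool_pos: [543.8, -8.5, 129.4]
tcp_rot: [-179.9, -0.0, 92.1]
ft_force: [-0.5, 0.1, -3.0]
finger_gap: 62.7
grip_force: 34.6
```

{"method": "apply_moves", "body": {
  "series": "0 0 0.004 0 1; 0 0 0.004 0 1; 0 0 0.004 0 1; 0 0 0 0 1; 0 0 0 0 1"
}}

```text
time: 20.05
tool_pos: [544.5, -8.6, 127.0]
tcp_rot: [-180.0, 0.0, 92.1]
ft_force: [-0.3, -0.2, -2.8]
finger_gap: 62.7
grip_force: 34.6
```

{"method": "apply_moves", "body": {
  "series": "0 0 0.004 0 1; 0 0 0.004 0 1; 0 0 0.004 0 1; 0 0 0 0 1; 0 0 0 0 1"
}}

```text
time: 20.47
tool_pos: [544.4, -8.6, 123.3]
tcp_rot: [-180.0, -0.0, 92.1]
ft_force: [-0.7, -0.5, -2.2]
finger_gap: 63.0
grip_force: 34.6
```

{"method": "apply_moves", "body": {
  "series": "0 0 0.004 0 1; 0 0 0.004 0 1; 0 0 0.004 0 1; 0 0 0 0 1; 0 0 0 0 1"
}}

```text
time: 20.88
tool_pos: [544.4, -8.6, 119.7]
tcp_rot: [-180.0, -0.0, 92.1]
ft_force: [-0.0, 1.2, -2.7]
finger_gap: 62.8
grip_force: 34.6
```

The dredger is inside the mouth with no contact force. I'll keep lowering.

{"method": "apply_moves", "body": {
  "series": "0 0 0.007 0 1; 0 0 0.007 0 1; 0 0 0.007 0 1; 0 0 0.007 0 1; 0 0 0.007 0 1"
}}

```text
time: 21.3
tool_pos: [544.4, -8.6, 108.9]
tcp_rot: [-180.0, -0.0, 92.1]
ft_force: [-0.6, -0.6, -2.6]
finger_gap: 62.6
grip_force: 34.6
```

{"method": "apply_moves", "body": {
  "series": "0 0 0.007 0 1; 0 0 0.007 0 1; 0 0 0.007 0 1; 0 0 0.007 0 1; 0 0 0.007 0 1"
}}

```text
time: 21.72
tool_pos: [544.5, -8.6, 98.6]
tcp_rot: [-180.0, 0.0, 92.1]
ft_force: [-0.0, -0.2, -3.0]
finger_gap: 62.5
grip_force: 34.6
```

{"method": "apply_moves", "body": {
  "series": "0 0 0.007 0 1; 0 0 0.007 0 1; 0 0 0.005 0 1; 0 0 0 0 1; 0 0 0 0 1"
}}

```text
time: 22.13
tool_pos: [544.4, -8.6, 93.0]
tcp_rot: [-180.0, -0.0, 92.1]
ft_force: [1.0, -0.1, -2.8]
finger_gap: 62.7
grip_force: 34.6
```

{"method": "apply_moves", "body": {
  "series": "0 0 0.007 0 1; 0 0 0.007 0 1; 0 0 0.007 0 1; 0 0 0.007 0 1; 0 0 0.005 0 1"
}}

```text
time: 22.55
tool_pos: [544.3, -8.6, 82.8]
tcp_rot: [-180.0, -0.0, 92.1]
ft_force: [0.1, 0.4, -3.2]
finger_gap: 62.8
grip_force: 34.6
```

{"method": "apply_moves", "body": {
  "series": "0 0 0.002 0 1; 0 0 0.002 0 1; 0 0 0.002 0 1; 0 0 0 0 1; 0 0 0 0 1"
}}

```text
time: 22.97
tool_pos: [544.5, -8.6, 81.5]
tcp_rot: [180.0, 0.0, 92.1]
ft_force: [0.1, 0.6, -2.1]
finger_gap: 62.8
grip_force: 34.6
```

{"method": "apply_moves", "body": {
  "series": "0 0 0.002 0 1; 0 0 0.002 0 1; 0 0 0.002 0 1; 0 0 0 0 1; 0 0 0 0 1"
}}

```text
time: 23.38
tool_pos: [544.4, -8.6, 79.6]
tcp_rot: [-180.0, -0.0, 92.1]
ft_force: [0.2, -0.2, -2.4]
finger_gap: 62.5
grip_force: 34.6
```

{"method": "apply_moves", "body": {
  "series": "0 0 0.002 0 1; 0 0 0.002 0 1; 0 0 0 0 1; 0 0 0 0 1"
}}

```text
time: 23.72
tool_pos: [544.4, -8.6, 78.4]
tcp_rot: [-180.0, -0.0, 92.1]
ft_force: [0.1, -0.5, -3.0]
finger_gap: 62.8
grip_force: 34.6
```

{"method": "apply_moves", "body": {
  "series": "0 0 0.002 0 1; 0 0 0 0 1; 0 0 0 0 1"
}}

```text
time: 23.97
tool_pos: [544.6, -8.6, 78.0]
tcp_rot: [180.0, -0.0, 92.1]
ft_force: [-1.9, -0.1, -0.4]
finger_gap: 62.6
grip_force: 34.8
```

{"method": "apply_moves", "body": {
  "series": "0 0 0.002 0 1; 0 0 0 0 1; 0 0 0 0 1"
}}

```text
time: 24.22
tool_pos: [544.6, -8.6, 78.0]
tcp_rot: [180.0, 0.0, 92.1]
ft_force: [-3.7, 0.3, 5.8]
finger_gap: 62.7
grip_force: 35.4
```

{"method": "apply_moves", "body": {
  "series": "0 0 0.002 0 1; 0 0 0 0 1; 0 0 0 0 1"
}}

```text
time: 24.47
tool_pos: [544.6, -8.6, 77.9]
tcp_rot: [180.0, 0.0, 92.1]
ft_force: [-6.1, 1.1, 10.5]
finger_gap: 62.5
grip_force: 35.9
```

The floor is felt at the expected height (TCP 78). I'll ease off and open gently.

{"method": "apply_moves", "body": {
  "series": "0 0 -0.003 0 1; 0 0 0 0 1; 0 0 0 0 -0.5; 0 0 0 0 -0.6; 0 0 0 0 -0.7"
}}

```text
time: 24.88
tool_pos: [544.6, -8.6, 77.4]
tcp_rot: [180.0, 0.0, 92.1]
ft_force: [-0.9, 0.4, -0.3]
finger_gap: 72.6
grip_force: 0.0
```

{"method": "apply_moves", "body": {
  "series": "0 0 0 0 -0.85; 0 0 0 0 -1; 0 0 0 0 -1; 0 0 0 0 -1"
}}

```text
time: 25.22
tool_pos: [544.5, -8.6, 77.5]
tcp_rot: [180.0, 0.0, 92.1]
ft_force: [0.1, 0.2, 0.1]
finger_gap: 85.1
grip_force: 0.0
```

```bash
python3 dr.py; python3 th.py
```

```text
[544.5  -8.6  77.5] [180.     0.    92.12] 85.08445749385372 0.0 [0.1 0.2 0.1]
21290 tool x range -20.17046603613565 32.438198356046804 topz -46.73568149116514 q [-45.02398048 -44.21478724 -42.24425894 -36.02656343]
[544.5  -8.6  77.5] [ 0.63 -0.07  1.08] 85.5011368644346 (np.int64(1425), array([0.318, 0.536]), 1.8789)
```

Released and free of contact. I'll retract straight up and check.

{"method": "apply_moves", "body": {
  "series": "0 0 -0.01 0 -1; 0 0 -0.03 0 -1; 0 0 -0.06 0 -1; 0 0 -0.1 0 -1; 0 0 -0.12 0 -1"
}}

```text
time: 25.73
tool_pos: [542.8, -8.4, 173.1]
tcp_rot: [-179.8, -0.0, 92.1]
ft_force: [1.5, -0.0, -0.2]
finger_gap: 85.5
grip_force: 0.0
```

{"method": "apply_moves", "body": {
  "series": "0 0 -0.12 0 -1; 0 0 -0.12 0 -1; 0 -0.08 -0.08 0 -1; 0 -0.08 0 0 -1; 0 0 0 0 -1"
}}

```text
time: 26.15
tool_pos: [495.2, -10.5, 273.0]
tcp_rot: [179.8, 0.0, 92.1]
ft_force: [-0.1, 0.1, -0.9]
finger_gap: 85.2
grip_force: 0.0
```

```bash
python3 - <<'E'
from bench import sense,snapshot
from h import *
st=sense();w=snapshot("wrist");s=snapshot("scene");T=wrist(st,w);C=cloud(w,T).reshape(-1,3)
q=C[(np.hypot(C[:,0]-544,C[:,1]+8)<45)&(C[:,2]>100)&(C[:,2]<135)];print(st["tool_pos"],len(q),cv2.minEnclosingCircle(q[:,:2].astype(np.float32)),np.percentile(q[:,2],[1,50,99,100]))
cv2.imwrite("pics/end.png",np.hstack([cv2.resize(w["frame"],(400,300)),cv2.resize(s["frame"],(400,300))]))
E
python3 th.py
```

```text
[495.17122697 -10.47789892 272.9845878 ] 3204 ((544.3655395507812, -8.905576705932617), 32.46137237548828) [107.15242734 118.91726581 122.88701967 124.0008003 ]
[496.5 -10.4 270.7] [ 0.45 -0.82  0.04] 85.63048740097263 (np.int64(1428), array([0.317, 0.543]), 1.8781)
```

View pics/end.png

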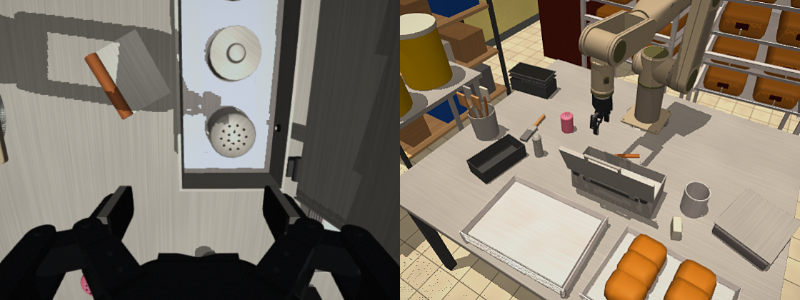

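The wrist half shows the dredger at (231,132), upright in well2: centre (544.4, −8.9), top at 124 mm. The scene half shows the lid standing open near (610,170), measured at 1.878 rad. Everything else is undisturbed, so I'm handing in.

```bash
python3 -c "
from bench import hand_in
print(hand_in())"
```

```text
the job is handed in; nothing more can be done
None
```

I handed in the job, though the hand-in returned no verdict: the lid leans open on its stops by itself at about 1.88 rad, and the dredger stands upright, released, on the floor of the right well (caddy −y), with nothing else visibly disturbed.

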